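Load the gluing jig with clay lamp stems, tongues all under the lip

TASK

Get the jig ready for gluing: draw its clamp bar fully back, put the glue brush that lies in it away in the steel tool tray, and lay every clay lamp stem on the table in a lane of its own. One end of each stem is a stepped tongue that looks like the other end from above, so feel for it and turn the stem end for end where needed, so that all tongues point to the stop; then close the clamp bar until it pushes every stem fully home, tongue under the lip, and let go. The clay is brittle: touch and clamp the stems softly, grip them with no more than 40 newtons, and leave the other things on the table where they are.

Things in the scene. Friction and masses are not known exactly. Their poses are not given: they have to be found in the camera images.
- jig: Gluing jig, fixed: plywood base 250 mm (x) by 260 mm (y), 12 mm thick, origin under its centre; place and yaw vary. Three lanes along its x axis, 72 mm wide, centres at y = -80, 0, +80 mm, floor at z = 12 mm, between ribs 8 mm high and 8 mm thick. Stop at its +x end (see jig_stop), clamp bar at its -x end. A stem that is home has its centre at jig x = +40 mm.
- jig_stop (a point): Foot of the jig's stop face, at jig x = +100 mm, y = 0, on the lane floor. A full-width lip on the stop overhangs the lanes by 19 mm (edge at jig x = +81 mm; underside 53.5, top 65.5 mm above the table). In a lane a tongue's top is at 50 mm and slides under the lip up to the stop; a plain end's top is at 58 mm, so it is stopped by the lip's edge, 19 mm short.
- clamp (a joint): Slide of the clamp bar, a wooden bar across all lanes, 20 mm thick, from 22 to 52 mm above the table. Metres: 0 = drawn fully back (its face to the stems at jig x = -80 mm), grows towards the stop; 0.060 on stems that are home; travel ends at 0.075. About 2 N of friction, and 2 to 5 N more for each stem it pushes; stays where it is left. Starts at 0.035 to 0.065.
- clamp_grip (a point): Grip point on the clamp bar's upright handle, a dark wooden block on the middle of the bar, 24 mm (x) by 30 mm (y), from 52 to 100 mm above the table; the point lies on its axis, 80 mm above the table; axes as the jig's.
- brush: Flat glue brush, 154 mm long, 0.09 kg, at first lying across the ribs of the jig (underside 20 mm above the table). Origin 3 mm from mid-length, at its underside; x along it: wooden handle 24 mm wide from x = -80 to +30 mm (z 2 to 18 mm), black bristle head 44 mm wide from x = +30 to +74 mm (z 0 to 20 mm).
- tool_tray: Open steel tray for tools, fixed to the table at the robot's right, 230 mm (x) by 100 mm (y), walls 4 mm thick and 30 mm high, floor 4 mm thick; origin at the centre of its underside.
- stem1: Brittle fired-clay lamp stem: bar 120 mm long (x), 46 wide, 46 high, 0.32 kg; origin under its centre. ONE end (+x or -x, the frame does not tell which) is a tongue: over the last 24 mm only 30 mm thick, stepped 8 mm from upper and lower face, full width, its top 38 mm and not 46 mm above the table. From above both ends look alike; a fingertip lowered softly near an end tells. May be absent (None).
- stem2: Brittle fired-clay lamp stem: terracotta bar 120 mm long (x), 46 wide (y), 46 high (z), 0.32 kg, lying on the table; origin under its centre. One end is a TONGUE (see stem1): at +x on some stems, at -x on others, the frame does not tell which. May be absent (None).
- stem3: Brittle fired-clay lamp stem: terracotta bar 120 mm long (x), 46 wide (y), 46 high (z), 0.32 kg, lying on the table; origin under its centre. One end is a TONGUE (see stem1): at +x on some stems, at -x on others, the frame does not tell which. May be absent (None).
- stem4: Brittle fired-clay lamp stem: terracotta bar 120 mm long (x), 46 wide (y), 46 high (z), 0.32 kg, lying on the table; origin under its centre. One end is a TONGUE (see stem1): at +x on some stems, at -x on others, the frame does not tell which. May be absent (None).
- diya1: Bystander: small clay oil-lamp dish, 88 mm across, 24 mm high; origin under its centre.
- diya2: Bystander: small clay oil-lamp dish, 88 mm across, 24 mm high; origin under its centre.
- diya3: Bystander: small clay oil-lamp dish, 88 mm across, 24 mm high; origin under its centre.
- jar: Bystander: closed glass jar, 70 mm across, 110 mm high; origin under its centre.
- flask: Bystander: steel bottle, 72 mm across, 200 mm high; origin under its centre.
- blue_bowl: Bystander: blue plastic bowl, 170 mm across, 75 mm high; origin under its centre.
There are look-alikes about, which are no part of the job. What is shaped like the stem4 but green is not meant. Leave any blue look-alike of the stem2 alone.

How it is judged (in metres and radians):
On the way, in this order (a step that is already met when the one before it is completed fails the run):
1. the clamp bar is drawn fully back (to within 12 mm) (value of joint clamp below 0.012 m), for 0.2 s.
2. the brush lies in the tool tray and every stem lies flat in the lanes, along them, the clamp bar still drawn back (value of joint clamp below 0.03 m and x of brush in the frame of tool_tray between -0.115 and 0.115 m and y of brush in the frame of tool_tray between -0.05 and 0.05 m and z of brush in the frame of tool_tray between -0.005 and 0.022 m and linear speed of brush below 0.02 m/s and x of stem1 in the frame of jig between -0.045 and 0.048 m and y of stem1 in the frame of jig between -0.112 and 0.112 m and z of stem1 in the frame of jig between 0.004 and 0.022 m and angle between the x axis of each of stem1, stem2, stem3, stem4 and the x axis of jig, either way round below 0.25 rad and x of stem2 in the frame of jig between -0.045 and 0.048 m and y of stem2 in the frame of jig between -0.112 and 0.112 m and z of stem2 in the frame of jig between 0.004 and 0.022 m and x of stem3 in the frame of jig between -0.045 and 0.048 m and y of stem3 in the frame of jig between -0.112 and 0.112 m and z of stem3 in the frame of jig between 0.004 and 0.022 m and x of stem4 in the frame of jig between -0.045 and 0.048 m and y of stem4 in the frame of jig between -0.112 and 0.112 m and z of stem4 in the frame of jig between 0.004 and 0.022 m), for 0.2 s.
At the end, for the whole second after the job is handed in: The clamp bar is closed on the stems (0.053 to 0.068 m), every stem lies in the lanes with its tongue under the lip, its centre within 6 mm of home along the lane and straight to 0.1 rad, and the brush lies in the tool tray; all at rest (value of joint clamp between 0.053 and 0.068 m and x of brush in the frame of tool_tray between -0.115 and 0.115 m and y of brush in the frame of tool_tray between -0.05 and 0.05 m and z of brush in the frame of tool_tray between -0.005 and 0.022 m and linear speed of each of brush, stem1, stem2, stem3, stem4 below 0.02 m/s and x of stem1 in the frame of jig between 0.034 and 0.047 m and y of stem1 in the frame of jig between -0.112 and 0.112 m and z of stem1 in the frame of jig between 0.004 and 0.018 m and angle between the x axis of each of stem1, stem2, stem3, stem4 and the x axis of jig, either way round below 0.1 rad and x of stem2 in the frame of jig between 0.034 and 0.047 m and y of stem2 in the frame of jig between -0.112 and 0.112 m and z of stem2 in the frame of jig between 0.004 and 0.018 m and x of stem3 in the frame of jig between 0.034 and 0.047 m and y of stem3 in the frame of jig between -0.112 and 0.112 m and z of stem3 in the frame of jig between 0.004 and 0.018 m and x of stem4 in the frame of jig between 0.034 and 0.047 m and y of stem4 in the frame of jig between -0.112 and 0.112 m and z of stem4 in the frame of jig between 0.004 and 0.018 m); the robot touches nothing.
It fails at once if a stem is squeezed or pressed by the fingers with more than 90 N in all (contact force between any of stem1, stem2, stem3, stem4 and the fingers above 90 N).
It fails at once if the clamp bar presses a stem with more than 40 N (contact force between any of stem1, stem2, stem3, stem4 and clamp above 40 N).
It fails at once if a bystander is moved by more than 30 mm (distance of any of diya1, diya2, diya3, jar, flask, blue_bowl from where it was at the start of the episode above 0.03 m).
Of stem1, stem2, stem3, stem4 only 2 to 3 are there at a start; the rules pass over those that are not, and their reading is None.
At some moment in a run one of stem1, stem2, stem3, stem4 may be knocked a few centimetres aside while the robot is not near it.
Once in a run the grip may slacken for a moment while it holds something.
It also fails if it takes over 210 s, if anything falls off the work surface, if the arm or the gripper's body presses on something with over 40 N, if the wrist force passes 120 N, or if a joint passes its speed limit or range.

ROBOT

A 6-joint arm with a two-finger parallel gripper is mounted at the origin on the work surface. World frame = base frame: x ahead of the robot, y to its left, z up, the work surface at z = 0. Lengths are in m, angles in degrees, forces in N, time in s.
With the tool pointing down it reaches from about 0.275 to 0.875 m from the base axis. Payload 12.5 kg.
Tool frame: the origin (TCP) lies midway between the tips of the shut fingers; the grasp point (between the pads) lies 19 mm behind it; z points along the fingers, y is the line along which they close (so a half turn about z gives the same grasp; the last joint's range is limited). The gripper opens to 85 mm and grips with 20 to 120 N. Pads are 22 mm wide; open, the fingers measure 114 mm over their backs; the gripper's body (76 mm by 85 mm) begins 54 mm behind the grasp point. The pads swing forward as they close: fully open they stand 13 mm farther back than shut.
Start: joints at [62.533, 20.094, 94.641, -0, 65.266, -4.847], TCP at [0.212, 0.508, 0.231] pointing down, gripper open.
Joint ranges: [-157.81, 157.81], [-45, 120.19], [0.68, 151.7], [-89.99, 269.99], [4.06, 180], [-164.3, 164.3]. Speed limits (degrees/s): [127.2, 127.2, 159.86, 180, 180, 180].

INTERFACE

Orientations are given as a 3x3 rotation matrix whose columns are the frame's x, y, z axes.
In Python, from rig import * gives the robot as it stands.
- The arm moves only by the tool carry_out, never from a script. Its argument "plan" is a list of rows, each a list of 5 numbers: the shift along the tool's x, y, z in mm, then the turn about the tool's z in degrees, then the closure, from -1 (fully open) to 1 (shut). In form: [[dx, dy, dz, twist, gripper], ...]. A call has 1 to 20 rows; each row shifts and turns the commanded pose from where the row before left it, along the tool's axes as they then stand; what a row does not reach is not made up. A row lasts 1/12 s, in which the tool goes at most 41.7 mm and 7.16 degrees, less where a joint would pass 70% of its speed; a pose out of reach is approached as far as the arm can. A call with a gripper value outside its range is refused whole. The fingers move at their own pace and stop on an object; the grip force is fixed at half the most. Time passes only in rows, so rows that do not move let the fingers close. It gives the time, the measured TCP pose, the force, the opening and the grip force at its end, in the units of the state.
- get_state(): the state, without advancing time (a new reading comes with each control period).
- capture(name): name is "scene" or "top"; returns a dict with "img" (420x560x3 uint8, red, green, blue), "fx", "fy", "cx", "cy" (pixels), "k1" (the pictures are not rectified: a ray, as slopes to the right and down, at radius r is drawn at 1 + k1 r^2 times it, then the intrinsics apply), "R" (3x3) and "t" (3): a world point X has camera coordinates R X + t. Camera axes: x right, y down, z forward; pixel columns grow to the right and rows downward; lengths in m; the calibration is good to about 2 mm. A picture is of the moment at which its call begins. There is no depth.
- job_done(): hands the job in; it is judged then, once.
Trained networks look in the newest picture that a camera, given by its name, has taken for a name from the list of things; names that differ only in an ending like _2 or _b are one class to them, and where a whole thing is asked for, a point or a joint stands for the part that bears it (a point fixed in the world has none). Each returns a list of dicts, best first, with "score" (0 to 1); they miss things now and then, are a little off and sometimes report something else, mostly with a low value. They report only what shows in the picture. A call takes as long as a camera call. They do not tell look-alikes from the thing itself.
- masks_of(label, camera): "pixels" (420x560 bool, what is visible of it) and "centre" ([column, row] in pixels, amid what is visible of it).
The state is a dict: "clock": time; "q": joint angles; "dq": joint speeds; "tau": joint torques, N m; "tool_pos": TCP position; "orientation": TCP orientation; "force": force on the tool from outside, world axes, zero at the start; "ft_torque": the same for the moment, N m; "gripper_width": finger opening in m; "grip_force": force on a finger pad.
Only numpy, scipy, OpenCV 4.12 (cv2) and the standard library are available. Lean on these libraries where they do the work, as an engineer would, in place of code of your own. Each camera call takes 0.05 s, during which the arm holds its last target. There are 200 camera calls.

## Working session

There is one attempt and no reset: what is moved stays moved. The work goes in short steps, Python scripts to look and compute and a tool call to move; the robot and the scene stay as the last step left them, time stands still between calls to the robot, and variables do not carry over. Pictures are saved under pics/ and viewed, at most 14 in all, crops included, and the job is handed in when it is done.

Besides the shell and the picture viewer there is one more tool, called after "Request:" as name([rows], argument=value, ...), one row to a line, values as JSON. carry_out: Moves the arm, as the interface text tells. Its arguments: {"type":"object","properties":{"plan":{"type":"array"}},"required":["plan"]}

```bash
ls; mkdir -p pics; python3 - <<'E'
from rig import *
import cv2, numpy as np
s=get_state(); print({k:np.round(v,3).tolist() for k,v in s.items()})
ims=[]
for n in ("scene","top"):
    c=capture(n); print(n,c["fx"],c["fy"],c["cx"],c["cy"],c["k1"],np.round(c["R"],4).tolist(),np.round(c["t"],4).tolist())
    cv2.imwrite(f"pics/{n}0.png",c["img"][:,:,::-1])
E
```

```text
pics
{'clock': 0.0, 'q': [62.534, 20.124, 94.678, 0.001, 65.267, -4.848], 'dq': [-0.054, 0.095, -0.023, -0.022, -0.03, 0.143], 'tau': [-0.001, -50.61, -29.142, -0.0, 0.004, 0.0], 'tool_pos': [0.211, 0.507, 0.231], 'orientation': [[-0.923, 0.385, -0.001], [0.385, 0.923, -0.001], [0.0, -0.001, -1.0]], 'force': [-0.309, -0.33, -0.67], 'ft_torque': [-0.024, -0.009, -0.119], 'grip_force': 0.0, 'gripper_width': 0.085}
scene 499.9562608725175 499.9562608725175 278.8931579222877 203.98426809562565 -0.05833261578050491 [[-0.8227, 0.5684, 0.0101], [0.2973, 0.4454, -0.8445], [-0.4845, -0.6918, -0.5354]] [0.3767, -0.1489, 1.7725]
top 445.4226014424097 445.4226014424097 284.3935226138334 212.73983719714042 -0.12915681163942427 [[-0.0195, -0.9998, 0.0072], [-0.981, 0.0177, -0.1934], [0.1932, -0.0109, -0.9811]] [0.1022, 0.5351, 1.4013]
```

View pics/scene0.png

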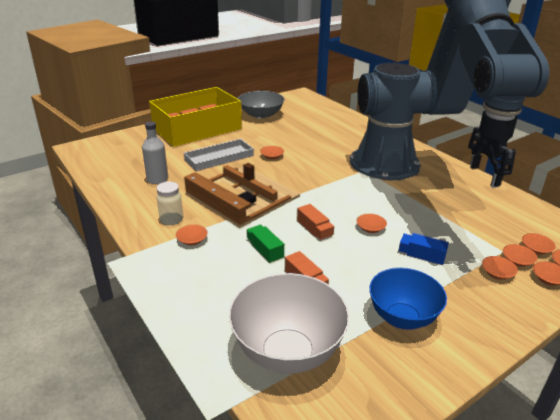

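View pics/top0.png

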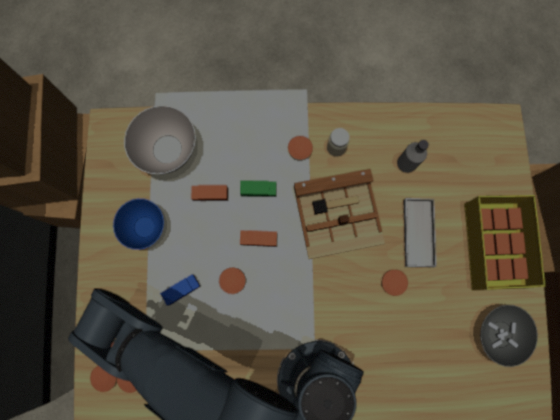

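Scene: in top view, terracotta stems at (210,192) and (259,238); look-alikes: green bar (258,188), blue bar (181,289), bricks in the yellow bin (505,245). Jig at (338,213), with stop at the far side (335,182), clamp handle (343,219), brush head (320,207). Tray (420,233).

```bash
cat > h.py <<'E'
from rig import *
import cv2, numpy as np
def ray(c,u,v):
    xd,yd=(u-c["cx"])/c["fx"],(v-c["cy"])/c["fy"]
    x,y=xd,yd
    for _ in range(20):
        r2=x*x+y*y; f=1+c["k1"]*r2; x,y=xd/f,yd/f
    return np.array([x,y,1.])
def p2w(c,u,v,z):
    R=np.array(c["R"]);t=np.array(c["t"]); o=-R.T@t; d=R.T@ray(c,u,v)
    return o+d*(z-o[2])/d[2]
def w2p(c,X):
    X=np.atleast_2d(X)
    p=X@np.array(c["R"]).T+np.array(c["t"]); s=p[:,:2]/p[:,2:]
    s=s*(1+c["k1"]*(s**2).sum(1,keepdims=True))
    return s*[c["fx"],c["fy"]]+[c["cx"],c["cy"]]
def R2(a): return np.array([[np.cos(a),-np.sin(a)],[np.sin(a),np.cos(a)]])
def toolmove(s,X=None,yaw=None):
    """shift (mm) along tool axes to reach world X; yaw info: angle of tool y axis"""
    O=np.array(s["orientation"]); return 1000*O.T@(np.array(X)-s["tool_pos"])
E
python3 - <<'E'
from h import *
cams={n:capture(n) for n in("top","scene")}
for l in ["jig","brush","tool_tray","stem1","clamp","clamp_grip","diya1","jar","flask","blue_bowl"]:
    for n,c in cams.items():
        for m in masks_of(l,n)[:7]:
            if m["score"]<.3: continue
            r=cv2.minAreaRect(np.argwhere(m["pixels"])[:,::-1].astype(np.float32))
            u,v=m["centre"]; z={"stem1":.046,"clamp":.05,"clamp_grip":.09,"brush":.04,"jig":.02,"tool_tray":.03}.get(l,.02)
            print(l,n,round(m["score"],2),np.round(m["centre"]),"area",m["pixels"].sum(),"w",np.round(p2w(c,u,v,z),3),np.round(r[1]),round(r[2]), m["pixels"].sum() and np.median(c["img"][m["pixels"]],0))
for n,(a,b,w,h) in {"top":(280,160,180,120),"scene":(140,130,180,120)}.items():
    cv2.imwrite(f"pics/{n}_j.png",cv2.resize(cams[n]["img"][b:b+h,a:a+w,::-1],None,fx=4.4,fy=4.4,interpolation=cv2.INTER_CUBIC))
E
```

```text
jig top 0.78 [340. 216.] area 5519 w [ 0.528 -0.093  0.02 ] [78. 79.] 79 [114. 101.  76.]
jig top 0.68 [234. 279.] area 569 w [0.325 0.258 0.02 ] [26. 26.] 90 [119.  71.  50.]
jig scene 0.97 [239. 187.] area 3756 w [ 0.537 -0.105  0.02 ] [106.  60.] 31 [111.  83.  51.]
jig scene 0.5 [218. 154.] area 1305 w [ 0.479 -0.349  0.02 ] [21. 69.] 75 [110. 108. 104.]
jig scene 0.38 [190. 233.] area 451 w [0.775 0.032 0.02 ] [19. 29.] 90 [214. 113.  68.]
brush top 0.77 [330. 200.] area 428 w [ 0.578 -0.061  0.04 ] [14. 46.] 81 [100.5  85.5  60. ]
brush scene 0.63 [240. 192.] area 254 w [ 0.568 -0.048  0.04 ] [42.  9.] 28 [116.  93.  65.]
tool_tray top 0.82 [415. 230.] area 2166 w [ 0.473 -0.343  0.03 ] [69. 32.] 89 [123. 122. 118.]
tool_tray top 0.58 [391. 284.] area 521 w [ 0.297 -0.251  0.03 ] [25. 24.] 45 [119.  70.  49.]
tool_tray scene 0.76 [219. 156.] area 1392 w [ 0.494 -0.314  0.03 ] [23. 70.] 75 [113. 110. 104.]
tool_tray scene 0.47 [244. 183.] area 708 w [ 0.52  -0.103  0.03 ] [61. 21.] 27 [76. 49. 27.]
stem1 top 0.94 [209. 191.] area 592 w [0.615 0.342 0.046] [16. 38.] 87 [120.  72.
[... 1476 characters left out ...]
a 243 w [ 0.326 -0.259  0.02 ] [23. 12.] 0 [211. 112.  67.]
jar top 0.91 [337. 142.] area 503 w [ 0.791 -0.096  0.02 ] [28. 21.] 90 [107. 104.  94.]
jar scene 0.68 [169. 203.] area 897 w [ 0.76  -0.141  0.02 ] [42. 24.] 85 [163. 148. 118.]
flask top 0.92 [412. 157.] area 700 w [ 0.733 -0.353  0.02 ] [21. 40.] 45 [57. 53. 52.]
flask scene 0.79 [154. 157.] area 1189 w [ 0.677 -0.451  0.02 ] [64. 23.] 82 [102. 100.  99.]
blue_bowl top 0.96 [137. 223.] area 2011 w [0.517 0.587 0.02 ] [48. 52.] 45 [18. 40. 76.]
blue_bowl scene 0.57 [406. 297.] area 3766 w [0.474 0.543 0.02 ] [62. 77.] 90 [ 20.  70. 145.]
blue_bowl scene 0.34 [246. 181.] area 717 w [ 0.5   -0.128  0.02 ] [61. 22.] 28 [76. 49. 27.]
```

View top_j.

View pics/top_j.png

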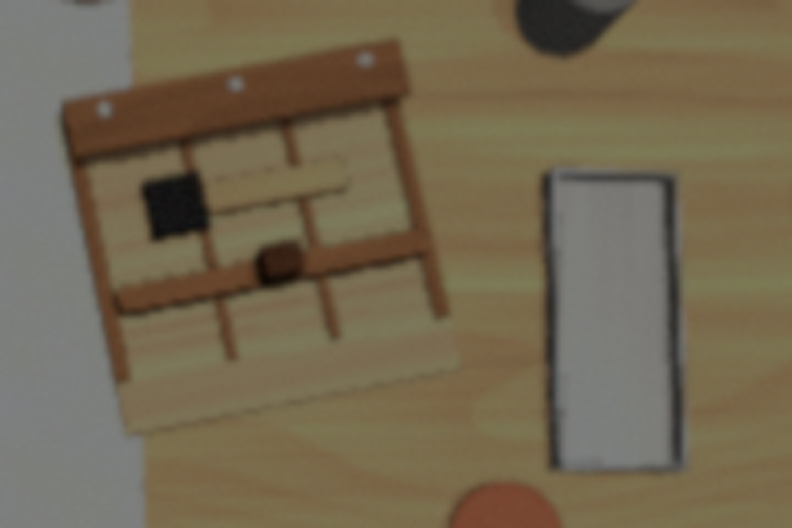

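View pics/scene_j.png

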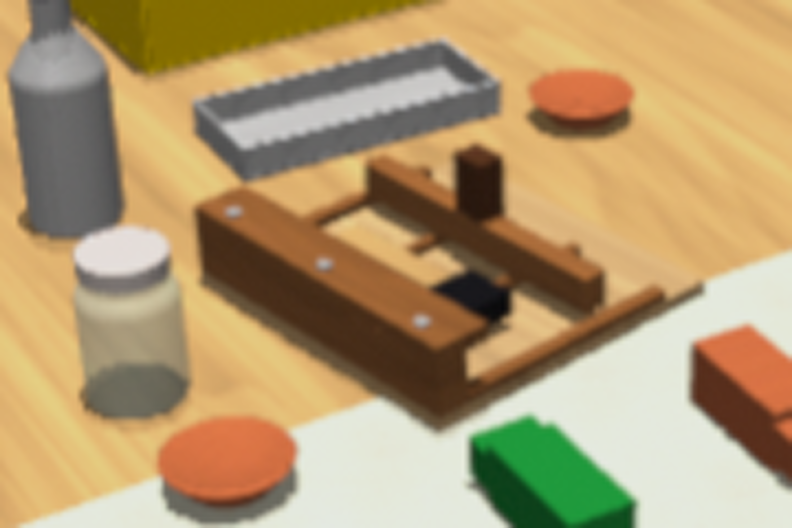

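Crops: jig base near corners at crop (127,435),(459,368), lip edge (80,160)-(410,93), bar at y≈292/245, handle top (283,262); brush head (176,206) pointing left, handle end (347,175). Fit them, and stems from both cameras.

```bash
cat > fit.py <<'E'
from h import *
from scipy.optimize import least_squares
c=capture("top")
def fit(pts,mod,x0):
    pts=np.array(pts,float)
    pts=pts/4.4+[280,160]
    mod=np.array(mod,float)/1000
    def f(p):
        X=mod.copy(); X[:,:2]=mod[:,:2]@R2(p[2]).T+p[:2]
        return (w2p(c,X)-pts).ravel()
    r=least_squares(f,x0); return r.x,np.round(r.fun.reshape(-1,2),1).tolist()
j,e=fit([(127,435),(459,368),(80,160),(410,93),(63,103),(400,40)],
 [(-125,130,12),(-125,-130,12),(81,130,65.5),(81,-130,65.5),(125,130,65.5),(125,-130,65.5)],[.53,-.09,0])
print("jig",np.round(j,4),np.degrees(j[2]),e)
b,e=fit([(143,182),(200,172),(210,230),(152,240),(347,175)],[(74,22,40),(30,22,40),(30,-22,40),(74,-22,40),(-80,0,38)],[.56,-.06,1.7])
# head corners: try both assignments
b2,e2=fit([(143,182),(200,172),(210,230),(152,240),(347,175)],[(74,-22,40),(30,-22,40),(30,22,40),(74,22,40),(-80,0,38)],[.56,-.06,1.7])
print("brush",np.round(b,4),np.degrees(b[2]),e); print(np.round(b2,4),np.degrees(b2[2]),e2)
t,e=fit([(545,170),(675,172),(685,470),(550,470)],[(115,50,30),(115,-50,30),(-115,-50,30),(-115,50,30)],[.47,-.34,0]); print("tray",np.round(t,4),np.degrees(t[2]),e)
for u,v in [(117,292),(425,233)]:
    w=p2w(c,u/4.4+280,v/4.4+160,.052); print("bar far edge jig",np.round(R2(j[2]).T@(w[:2]-j[:2]),4))
w=p2w(c,283/4.4+280,258/4.4+160,.1); print("handle top",w,R2(j[2]).T@(w[:2]-j[:2]))
# stems: color mask
E
cat > stems.py <<'E'
from h import *
def stems(n="top"):
    c=capture(n); out=[]
    for m in masks_of("stem1",n):
        px=m["pixels"]
        if m["score"]<.3 or px.sum()<150: continue
        col=np.median(c["img"][px],0)
        if not(col[0]>1.3*col[1] and col[0]>1.6*col[2]): continue
        # grow by colour around the mask
        k=cv2.dilate(px.astype(np.uint8),np.ones((7,7)))>0
        im=c["img"].astype(float); g=(im[...,0]>1.3*im[...,1])&(im[...,0]>60)&k
        P=np.argwhere(g)[:,::-1]
        W=np.array([p2w(c,u,v,.046)[:2] for u,v in P])
        (x,y),(a,b),ang=cv2.minAreaRect((W*1000).astype(np.float32))
        if a<b: a,b,ang=b,a,ang+90
        out.append((round(m["score"],2),np.round(m["centre"]).tolist(),round(x),round(y),round(a),round(b),round((ang+90)%180-90,1)))
    return out
if __name__=="__main__":
    for n in("top","scene"):
        for o in stems(n): print(n,o)
E
python3 fit.py; python3 stems.py; python3 - <<'E'
from h import *
c=capture("scene")
cv2.imwrite("pics/sc_st.png",cv2.resize(c["img"][190:300,230:370,::-1],None,fx=5,fy=5,interpolation=cv2.INTER_CUBIC))
E
```

```text
jig [ 0.5324 -0.0918  0.1771] 10.146867077934743 [[0.0, 0.6], [0.6, 0.4], [-1.3, -0.4], [0.8, 0.1], [-0.1, -0.3], [-0.0, -0.5]]
brush [ 0.5659 -0.0776  1.7341] 99.35568124909018 [[2.4, 13.0], [2.5, 12.9], [-2.5, -13.1], [-2.3, -13.1], [-0.1, 0.1]]
[ 0.5656 -0.0776  1.732 ] 99.23790669921243 [[-0.2, 0.1], [-0.2, 0.1], [0.2, -0.3], [0.3, -0.2], [-0.1, 0.2]]
tray [ 0.4664 -0.3575 -0.0468] -2.6798748213907064 [[0.3, -0.3], [-0.5, 0.1], [-0.4, 0.4], [0.6, -0.2]]
bar far edge jig [-0.0213  0.1184]
bar far edge jig [-0.0226 -0.1167]
handle top [ 0.50505904 -0.09598089  0.1       ] [-0.02763092  0.00072892]
top (0.76, [211.0, 192.0], 613, 341, 120, 48, 88.9)
top (0.71, [258.0, 235.0], 456, 179, 117, 46, 89.0)
scene (0.75, [299.0, 266.0], 633, 353, 133, 73, 89.3)
scene (0.67, [315.0, 222.0], 481, 203, 159, 79, 85.8)
```

View pics/sc_st.png

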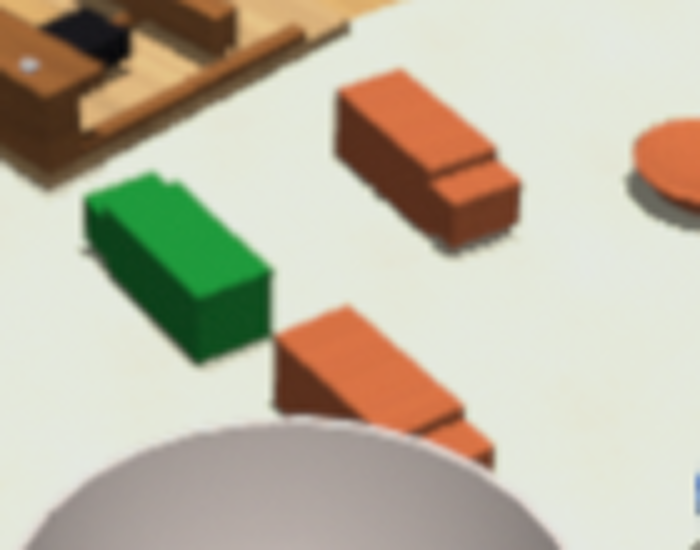

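Both crops agree: stems A (613,341 mm) and B (456,179 mm), both along world y, with the step (tongue) apparently at their +y end; bowl, green and blue bars are rejected. Jig yaw 10.1°. First draw back the clamp: twist, travel, then check.

Request:
carry_out([
  [0,0,0,7.16,-1],
  [0,0,0,7.16,-1],
  [0,0,0,7.16,-1],
  [0,0,0,7.16,-1],
  [0,0,0,7.16,-1],
  [0,0,0,7.16,-1],
  [0,0,0,7.16,-1],
  [0,0,0,7.16,-1],
  [-38,10.7,0,0,-1],
  [-38,10.7,0,0,-1],
  [-38,10.7,0,0,-1],
  [-38,10.7,0,0,-1],
  [-38,10.7,0,0,-1],
  [-38,10.7,0,0,-1],
  [-38,10.7,0,0,-1],
  [-38,10.7,0,0,-1],
  [-38,10.7,0,0,-1],
  [-38,10.7,0,0,-1],
  [-38,10.7,0,0,-1],
  [-38,10.7,0,0,-1],
])

```text
clock: 3.17
tool_pos: [0.4184, 0.0793, 0.2316]
orientation: [[-0.175, 0.985, 0.001], [0.985, 0.175, 0.0], [-0.0, 0.001, -1.0]]
force: [0.8, 1.1, 0.3]
gripper_width: 0.0855
grip_force: 0.0
```

Request:
carry_out([
  [-38,10.7,0,0,-1],
  [-38,10.7,0,0,-1],
  [-38,10.7,0,0,-1],
  [-38,10.7,0,0,-1],
  [-38,10.7,0,0,-1],
  [0,0,0,0,-1],
  [0,0,0,0,-1],
])

```text
clock: 3.75
tool_pos: [0.5041, -0.0978, 0.2309]
orientation: [[-0.173, 0.985, -0.0], [0.985, 0.173, 0.0], [0.0, -0.0, -1.0]]
force: [0.2, 0.7, 0.3]
gripper_width: 0.0853
grip_force: 0.0
```

```bash
cat > dm.py <<'E'
import sys
from h import *
# usage: dm.py x y z yaw(of tool y)  -> twist, then shifts in tool axes AFTER the twist (mm)
J=(.5324,-.0918,.1771)
def j2w(x,y): return R2(J[2])@[x,y]+np.array(J[:2])
def plan(x,y,z,yaw):
    s=get_state(); O=np.array(s["orientation"]); cy=np.degrees(np.arctan2(O[1,1],O[0,1]))
    d=(yaw-cy+180)%360-180   # want change of yaw; twist=-d
    a=np.radians(cy+d); ty=np.array([np.cos(a),np.sin(a),0]); tx=np.array([-np.sin(a),np.cos(a),0])
    D=1000*(np.array([x,y,z])-s["tool_pos"])
    return dict(twist=round(-d,2),dx=round(D@tx,1),dy=round(D@ty,1),dz=round(-D[2],1),q1=round(s["q"][0],1),q6=round(s["q"][5],1),tcp=np.round(s["tool_pos"],4).tolist(),yaw=round(cy,2),t=s["clock"],F=np.round(s["force"],1).tolist(),w=round(s["gripper_width"],4),g=round(s["grip_force"],1))
if __name__=="__main__":
    a=sys.argv[1:]
    if a[0]=="j": p=j2w(float(a[1]),float(a[2])); print("w",p.round(4)); print(plan(*p,float(a[3]),float(a[4])))
    else: print(plan(*map(float,a)))
E
python3 dm.py j -0.030 0 0.065 10.1; python3 stems.py
```

```text
w [ 0.5029 -0.0971]
{'twist': np.float64(-0.16), 'dx': np.float64(0.9), 'dy': np.float64(-1.1), 'dz': np.float64(165.9), 'q1': np.float64(-16.2), 'q6': np.float64(-26.1), 'tcp': [0.5041, -0.0978, 0.2309], 'yaw': np.float64(9.94), 't': 3.75, 'F': [0.2, 0.7, 0.3], 'w': 0.0853, 'g': 0.0}
top (0.7, [257.0, 237.0], 456, 179, 117, 46, 89.0)
top (0.61, [208.0, 190.0], 613, 340, 120, 48, 88.9)
top (0.44, [317.0, 215.0], 546, -39, 217, 166, 9.4)
scene (0.62, [303.0, 266.0], 633, 353, 133, 73, 89.3)
scene (0.61, [315.0, 226.0], 481, 202, 160, 79, 85.8)
```

Request:
carry_out([
  [0,-1,21,0,-1],
  [0,0,21,0,-1],
  [0,0,21,0,-1],
  [0,0,21,0,-1],
  [0,0,21,0,-1],
  [0,0,21,0,-1],
  [0,0,20,0,-1],
  [0,0,20,0,-1],
  [0,0,0,0,1],
  [0,0,0,0,1],
  [0,0,0,0,1],
  [0,0,0,0,1],
  [0,0,0,0,1],
  [0,0,0,0,1],
  [0,0,0,0,1],
  [0,0,0,0,1],
])

```text
clock: 5.28
tool_pos: [0.5039, -0.0966, 0.0668]
orientation: [[-0.176, 0.984, 0.003], [0.984, 0.176, -0.001], [-0.001, 0.003, -1.0]]
force: [0.3, 2.0, 8.3]
gripper_width: 0.0234
grip_force: 58.7
```

Request:
carry_out([
  [0,-4,0,0,1],
  [0,-5,0,0,1],
  [0,-5,0,0,1],
  [0,-5,0,0,1],
  [0,-5,0,0,1],
  [0,-5,0,0,1],
  [0,-5,0,0,1],
  [0,-5,0,0,1],
  [0,-5,0,0,1],
  [0,-5,0,0,1],
  [0,-4,0,0,1],
  [0,-2,0,0,1],
  [0,0,0,0,1],
  [0,0,0,0,1],
])

```text
clock: 6.45
tool_pos: [0.4495, -0.1065, 0.0667]
orientation: [[-0.176, 0.984, 0.002], [0.984, 0.176, -0.001], [-0.001, 0.002, -1.0]]
force: [-2.7, 0.9, 11.6]
gripper_width: 0.023
grip_force: 60.1
```

Request:
carry_out([
  [0,-2,0,0,1],
  [0,-2,0,0,1],
  [0,-1,0,0,1],
  [0,0,0,0,1],
  [0,0,0,0,1],
  [0,0,0,0,1],
])

```text
clock: 6.95
tool_pos: [0.4465, -0.1071, 0.0668]
orientation: [[-0.175, 0.985, 0.006], [0.985, 0.175, -0.001], [-0.002, 0.006, -1.0]]
force: [11.3, 7.5, 2.1]
gripper_width: 0.0236
grip_force: 60.1
```

Bar hit its back end (13 N). While I hold the sturdy handle, I test how the closure command relates to opening and grip force (needed for the soft stem grip).

Request:
carry_out([
  [0,2,0,0,0.3],
  [0,0,0,0,0.3],
  [0,0,0,0,0.3],
  [0,0,0,0,0.3],
  [0,0,0,0,0.3],
])

```text
clock: 7.37
tool_pos: [0.4456, -0.1068, 0.0653]
orientation: [[-0.175, 0.985, -0.0], [0.985, 0.175, -0.0], [0.0, -0.0, -1.0]]
force: [0.8, 0.2, -0.3]
gripper_width: 0.0298
grip_force: 0.0
```

Request:
carry_out([
  [0,0,0,0,0.46],
  [0,0,0,0,0.46],
  [0,0,0,0,0.46],
  [0,0,0,0,0.46],
  [0,0,0,0,0.46],
])

```text
clock: 7.78
tool_pos: [0.4465, -0.1067, 0.0655]
orientation: [[-0.176, 0.984, 0.001], [0.984, 0.176, -0.0], [-0.0, 0.001, -1.0]]
force: [4.4, 3.0, 0.5]
gripper_width: 0.0233
grip_force: 28.6
```

Request:
carry_out([
  [0,0,0,0,0.5],
  [0,0,0,0,0.5],
  [0,0,0,0,0.5],
  [0,0,0,0,0.5],
  [0,0,0,0,0.5],
])

```text
clock: 8.2
tool_pos: [0.4465, -0.1067, 0.0656]
orientation: [[-0.176, 0.984, 0.001], [0.984, 0.176, -0.0], [-0.0, 0.001, -1.0]]
force: [3.9, 2.9, 1.1]
gripper_width: 0.0233
grip_force: 58.7
```

Request:
carry_out([
  [0,0,0,0,0.6],
  [0,0,0,0,0.6],
  [0,0,0,0,0.6],
  [0,0,0,0,0.6],
  [0,0,0,0,0.6],
])

```text
clock: 8.62
tool_pos: [0.4464, -0.1067, 0.0656]
orientation: [[-0.176, 0.984, 0.001], [0.984, 0.176, -0.0], [-0.0, 0.001, -1.0]]
force: [4.6, 2.4, 1.8]
gripper_width: 0.0234
grip_force: 58.7
```

Request:
carry_out([
  [0,0,0,0,0.06],
  [0,0,0,0,0.06],
  [0,0,0,0,0.06],
  [0,0,0,0.8,0.06],
  [0,0,-20,0,0.06],
  [0,0,-25,0,0.06],
  [0,0,-20,0,0.06],
  [0,0,0,0,0.06],
  [3,31,0,0,0.06],
  [3,31,0,0,0.06],
  [3,31,0,0,0.06],
  [0,31,0,0,0.06],
  [0,0,0,0,0.06],
  [0,0,20,0,0.06],
  [0,0,20,0,0.06],
  [0,0,20,0,0.06],
  [0,0,0,0,0.06],
  [0,0,0,0,0.06],
])

```text
clock: 10.12
tool_pos: [0.5659, -0.0778, 0.0695]
orientation: [[-0.161, 0.987, -0.002], [0.987, 0.161, 0.001], [0.001, -0.002, -1.0]]
force: [0.5, -0.2, -0.4]
gripper_width: 0.0398
grip_force: 0.0
```

```bash
python3 dm.py .568 -.078 .018 9.2; python3 - <<'E'
from h import *
c=capture("scene")
cv2.imwrite("pics/sc_b.png",cv2.resize(c["img"][120:240,160:320,::-1],None,fx=4,fy=4,interpolation=cv2.INTER_CUBIC))
E
```

```text
{'twist': np.float64(0.07), 'dx': np.float64(-0.5), 'dy': np.float64(2.0), 'dz': np.float64(51.5), 'q1': np.float64(-12.5), 'q6': np.float64(-21.8), 'tcp': [0.5659, -0.0778, 0.0695], 'yaw': np.float64(9.27), 't': 10.1167, 'F': [0.5, -0.2, -0.4], 'w': 0.0398, 'g': 0.0}
```

View pics/sc_b.png

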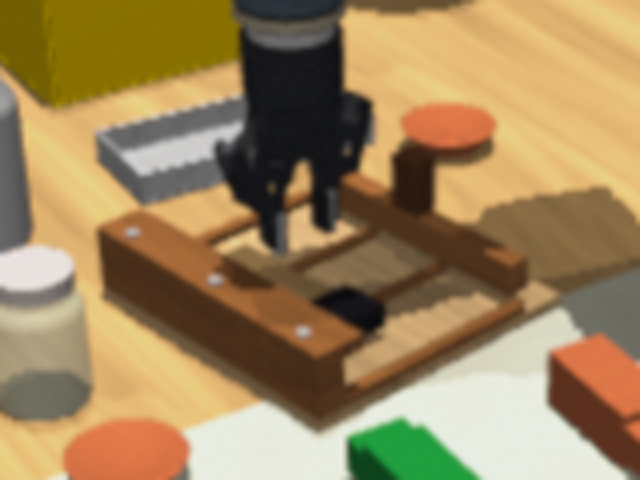

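Bar is fully back (crop 400-530,180-270), fingers straddle the brush handle. Descend and grip.

Request:
carry_out([
  [0,1.5,12,0,0.06],
  [0,0,12,0,0.06],
  [0,0,12,0,0.06],
  [0,0,9,0,0.06],
  [0,0,4,0,0.06],
  [0,0,0,0,0.06],
  [0,0,0,0,0.7],
  [0,0,0,0,0.7],
  [0,0,0,0,0.7],
  [0,0,0,0,0.7],
  [0,0,0,0,0.7],
  [0,0,0,0,0.7],
])

```text
clock: 11.17
tool_pos: [0.5684, -0.0776, 0.0217]
orientation: [[-0.162, 0.987, 0.001], [0.987, 0.162, -0.0], [-0.0, 0.001, -1.0]]
force: [-0.2, -0.7, 3.1]
gripper_width: 0.0227
grip_force: 59.4
```

Request:
carry_out([
  [0,0,-10,0,0.7],
  [0,0,-25,0,0.7],
  [0,0,-25,0,0.7],
  [0,0,-25,0,0.7],
  [0,0,-25,0,0.7],
  [0,0,-20,0,0.7],
  [0,0,0,-7.1,0.7],
  [0,0,0,-7.1,0.7],
  [0,0,0,-7.1,0.7],
  [0,0,0,-7.1,0.7],
  [0,0,0,-7.1,0.7],
  [0,0,0,-7.1,0.7],
  [0,0,0,-7.1,0.7],
  [0,0,0,-7.1,0.7],
  [0,0,0,-7.1,0.7],
  [0,0,0,-7.1,0.7],
  [0,0,0,-7.1,0.7],
  [0,0,0,0,0.7],
])

```text
clock: 12.67
tool_pos: [0.568, -0.0775, 0.1518]
orientation: [[-0.999, 0.04, 0.0], [0.04, 0.999, -0.0], [-0.0, -0.0, -1.0]]
force: [0.3, 0.0, -1.6]
gripper_width: 0.0225
grip_force: 59.1
```

```bash
python3 dm.py .466 -.357 .14 87.3
```

```text
{'twist': np.float64(0.43), 'dx': np.float64(88.7), 'dy': np.float64(-284.0), 'dz': np.float64(11.8), 'q1': np.float64(-12.4), 'q6': np.float64(-100.2), 'tcp': [0.568, -0.0775, 0.1518], 'yaw': np.float64(87.73), 't': 12.6667, 'F': [0.3, 0.0, -1.6], 'w': 0.0225, 'g': 59.1}
```

Request:
carry_out([
  [9.9,-31.5,0,0,0.7],
  [9.9,-31.5,0,0,0.7],
  [9.9,-31.5,0,0,0.7],
  [9.9,-31.5,0,0,0.7],
  [9.9,-31.5,0,0,0.7],
  [9.9,-31.5,0,0,0.7],
  [9.9,-31.5,0,0,0.7],
  [9.9,-31.5,0,0,0.7],
  [9.9,-31.5,0,0,0.7],
  [0,0,0,0,0.7],
  [0,0,20,0,0.7],
  [0,0,20,0,0.7],
  [0,0,20,0,0.7],
  [0,0,20,0,0.7],
  [0,0,20,0,0.7],
  [0,0,0,0,0.7],
  [0,0,0,0,0.7],
])

```text
clock: 14.08
tool_pos: [0.4661, -0.3563, 0.0512]
orientation: [[-0.999, 0.048, -0.001], [0.048, 0.999, 0.001], [0.001, 0.001, -1.0]]
force: [-0.2, -0.6, -0.1]
gripper_width: 0.0222
grip_force: 59.2
```

```bash
python3 dm.py .466 -.357 .011 87.3; python3 - <<'E'
from h import *
c=capture("scene"); m=masks_of("brush","scene")
for x in m[:2]: print(x["score"],x["centre"],p2w(c,*x["centre"],.05))
E
```

```text
{'twist': np.float64(-0.05), 'dx': np.float64(0.1), 'dy': np.float64(-0.7), 'dz': np.float64(40.2), 'q1': np.float64(-41.9), 'q6': np.float64(-129.2), 'tcp': [0.4661, -0.3563, 0.0512], 'yaw': np.float64(87.25), 't': 14.0833, 'F': [-0.2, -0.6, -0.1], 'w': 0.0222, 'g': 59.2}
0.62 [225.6, 145.0] [ 0.45217905 -0.34007741  0.05      ]
```

Request:
carry_out([
  [0,0,13,0,0.7],
  [0,0,13,0,0.7],
  [0,0,10,0,0.7],
  [0,0,2,0,0.7],
  [0,0,0,0,0.7],
  [0,0,0,0,0.2],
  [0,0,0,0,0.0],
  [0,0,0,0,0.0],
  [0,0,0,0,0.0],
  [0,0,0,0,0.0],
  [0,0,-15,0,0.0],
  [0,0,-30,0,0.0],
  [0,0,-35,0,0.0],
  [0,0,-35,0,0.0],
  [0,0,-35,0,0.0],
  [0,0,0,7.1,0.7],
  [0,0,0,7.1,1],
  [0,0,0,7.1,1],
  [0,0,0,7.1,1],
  [0,0,0,7.1,1],
])

```text
clock: 15.85
tool_pos: [0.4663, -0.3567, 0.1635]
orientation: [[-0.783, 0.622, 0.0], [0.622, 0.783, -0.0], [-0.0, -0.0, -1.0]]
force: [0.2, -0.0, -0.5]
gripper_width: -0.0
grip_force: 0.0
```

Request:
carry_out([
  [0,0,0,7.1,1],
  [0,0,0,7.1,1],
  [0,0,0,7.1,1],
  [0,0,0,7.1,1],
  [0,0,0,7.1,1],
  [0,0,0,7.1,1],
  [0,0,0,7.1,1],
  [0,0,0,3,1],
  [0,0,0,0,1],
])

```text
clock: 16.6
tool_pos: [0.4663, -0.3568, 0.1635]
orientation: [[0.016, 1.0, 0.0], [1.0, -0.016, -0.0], [-0.0, 0.0, -1.0]]
force: [-0.4, -0.6, -0.0]
gripper_width: 0.0001
grip_force: 0.0
```

```bash
python3 dm.py .457 .230 .10 -1; python3 - <<'E'
from h import *
for n in("top","scene"):
    c=capture(n); m=masks_of("brush",n)
    for x in m[:3]: print(n,x["score"],x["centre"],p2w(c,*x["centre"],.02))
    cv2.imwrite(f"pics/{n}_tray.png",cv2.resize(c["img"][(130 if n=='scene' else 180):][:100,(160 if n=='scene' else 350):][:,:130,::-1],None,fx=4,fy=4))
E
python3 stems.py
```

```text
{'twist': np.float64(0.06), 'dx': np.float64(586.5), 'dy': np.float64(-19.5), 'dz': np.float64(63.5), 'q1': np.float64(-42.0), 'q6': np.float64(-41.0), 'tcp': [0.4663, -0.3568, 0.1635], 'yaw': np.float64(-0.94), 't': 16.6, 'F': [-0.4, -0.6, -0.0], 'w': 0.0001, 'g': 0.0}
top 0.65 [417.7, 230.9] [ 0.47299764 -0.35437152  0.02      ]
scene 0.79 [219.7, 154.5] [ 0.47792609 -0.33955357  0.02      ]
top (0.93, [212.0, 190.0], 613, 340, 120, 48, 88.9)
top (0.63, [252.0, 238.0], 456, 179, 117, 46, 89.0)
scene (0.84, [301.0, 265.0], 633, 353, 133, 73, 89.3)
scene (0.82, [317.0, 223.0], 481, 202, 160, 79, 85.9)
```

View pics/scene_tray.png

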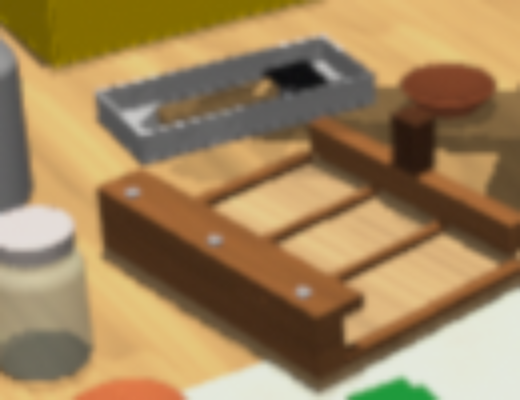

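Brush lies in the tray (head at crop (295,75)), lanes are free. Now to stem B's +y end to feel it.

Request:
carry_out([
  [36.6,-1.2,0,0,1],
  [36.6,-1.2,0,0,1],
  [36.6,-1.2,0,0,1],
  [36.6,-1.2,0,0,1],
  [36.6,-1.2,0,0,1],
  [36.6,-1.2,0,0,1],
  [36.6,-1.2,0,0,1],
  [36.6,-1.2,0,0,1],
  [36.6,-1.2,0,0,1],
  [36.6,-1.2,0,0,1],
  [36.6,-1.2,0,0,1],
  [36.6,-1.2,0,0,1],
  [36.6,-1.2,0,0,1],
  [36.6,-1.2,0,0,1],
  [36.6,-1.2,0,0,1],
  [36.6,-1.2,0,0,1],
  [0,0,20,0,1],
  [0,0,20,0,1],
  [0,0,20,0,1],
  [0,0,20,0,1],
])

```text
clock: 18.67
tool_pos: [0.4552, 0.2294, 0.0825]
orientation: [[0.013, 1.0, 0.0], [1.0, -0.013, 0.0], [0.0, 0.0, -1.0]]
force: [0.0, -0.2, -0.7]
gripper_width: 0.0001
grip_force: 0.0
```

Request:
carry_out([
  [0,0,15,0,1],
  [0,0,10,0,1],
  [0,0,6,0,1],
  [0,0,2,0,1],
  [0,0,2,0,1],
  [0,0,2,0,1],
  [0,0,2,0,1],
  [0,0,1,0,1],
  [0,0,1,0,1],
  [0,0,0,0,1],
])

```text
clock: 19.5
tool_pos: [0.4554, 0.2291, 0.0423]
orientation: [[0.014, 1.0, 0.0], [1.0, -0.014, 0.0], [0.0, 0.0, -1.0]]
force: [0.2, 1.0, 0.1]
gripper_width: 0.0003
grip_force: 0.0
```

```bash
python3 dm.py .457 .179 .10 -1
```

```text
{'twist': np.float64(0.2), 'dx': np.float64(-50.0), 'dy': np.float64(2.5), 'dz': np.float64(-57.7), 'q1': np.float64(21.5), 'q6': np.float64(22.3), 'tcp': [0.4554, 0.2291, 0.0423], 'yaw': np.float64(-0.8), 't': 19.5, 'F': [0.2, 1.0, 0.1], 'w': 0.0003, 'g': 0.0}
```

Request:
carry_out([
  [0,0,1,0,1],
  [0,0,1,0,1],
  [0,0,1,0,1],
  [0,0,1,0,1],
  [0,0,1,0,1],
  [0,0,1,0,1],
  [0,0,0,0,1],
])

```text
clock: 20.08
tool_pos: [0.4556, 0.2299, 0.0376]
orientation: [[0.014, 1.0, 0.001], [1.0, -0.014, 0.001], [0.001, 0.001, -1.0]]
force: [-6.2, 3.4, 22.9]
gripper_width: 0.0001
grip_force: 10.9
```

Contact at 37.6 mm: tongue at B's +y end confirmed. Open above its centre, descend, grip softly.

Request:
carry_out([
  [0,0,-20,0,1],
  [0,0,-30,0,1],
  [0,0,-20,0,-1],
  [-25,1,0,0,-1],
  [-26,1,0,0,-1],
  [0,0,0,0,-1],
  [0,0,0,0,-1],
  [0,0,0,0,-1],
  [0,0,0,0,-1],
  [0,0,20,0,-1],
  [0,0,25,0,-1],
  [0,0,25,0,-1],
  [0,0,15,0,-1],
  [0,0,4,0,-1],
  [0,0,0,0,-1],
  [0,0,0,0,-0.4],
  [0,0,0,0,-0.2],
  [0,0,0,0,-0.2],
  [0,0,0,0,-0.2],
  [0,0,0,0,-0.2],
])

```text
clock: 21.75
tool_pos: [0.4569, 0.1781, 0.0178]
orientation: [[0.014, 1.0, 0.001], [1.0, -0.014, 0.0], [0.0, 0.001, -1.0]]
force: [-0.4, 0.0, -0.3]
gripper_width: 0.0513
grip_force: 0.0
```

Request:
carry_out([
  [0,0,0,0,-0.15],
  [0,0,0,0,-0.1],
  [0,0,0,0,-0.08],
  [0,0,0,0,-0.07],
  [0,0,0,0,-0.06],
  [0,0,0,0,-0.06],
  [0,0,0,0,-0.06],
  [0,0,0,0,-0.06],
])

```text
clock: 22.42
tool_pos: [0.4576, 0.1782, 0.0181]
orientation: [[0.014, 1.0, 0.002], [1.0, -0.014, 0.001], [0.001, 0.002, -1.0]]
force: [1.4, -0.9, 7.9]
gripper_width: 0.0458
grip_force: 33.1
```

Request:
carry_out([
  [0,0,-8,0,-0.06],
  [0,0,-20,0,-0.06],
  [0,0,-25,0,-0.06],
  [0,0,-25,0,-0.06],
  [0,0,-25,0,-0.06],
  [0,0,-20,0,-0.06],
  [0,0,0,0,-0.06],
  [0,0,0,6.6,-0.06],
  [0,0,0,6.6,-0.06],
  [0,0,0,6.6,-0.06],
  [0,0,0,6.6,-0.06],
  [0,0,0,6.6,-0.06],
  [0,0,0,6.6,-0.06],
  [0,0,0,6.6,-0.06],
  [0,0,0,6.6,-0.06],
  [0,0,0,6.6,-0.06],
  [0,0,0,6.6,-0.06],
  [0,0,0,6.6,-0.06],
  [0,0,0,6.6,-0.06],
  [0,0,0,0,-0.06],
])

```text
clock: 24.08
tool_pos: [0.4557, 0.1778, 0.1392]
orientation: [[0.986, 0.168, -0.002], [0.168, -0.986, -0.001], [-0.002, 0.0, -1.0]]
force: [-0.1, -0.7, -3.5]
gripper_width: 0.0457
grip_force: 32.8
```

```bash
sed -i 's/^J=.*/J=(.5345,-.0915,.1771)/' dm.py; python3 dm.py j 0.0 0.08 0.12 -79.9
```

```text
w [ 0.5204 -0.0128]
{'twist': np.float64(-0.4), 'dx': np.float64(30.3), 'dy': np.float64(198.9), 'dz': np.float64(19.2), 'q1': np.float64(15.9), 'q6': np.float64(96.2), 'tcp': [0.4557, 0.1778, 0.1392], 'yaw': np.float64(-80.3), 't': 24.0833, 'F': [-0.1, -0.7, -3.5], 'w': 0.0457, 'g': 32.8}
```

Request:
carry_out([
  [0,0,0,-0.4,-0.06],
  [3.8,25,0,0,-0.06],
  [3.8,25,0,0,-0.06],
  [3.8,25,0,0,-0.06],
  [3.8,25,0,0,-0.06],
  [3.8,25,0,0,-0.06],
  [3.8,25,0,0,-0.06],
  [3.8,25,0,0,-0.06],
  [3.8,24,0,0,-0.06],
  [0,0,0,0,-0.06],
  [0,0,20,0,-0.06],
  [0,0,20,0,-0.06],
  [0,0,20,0,-0.06],
  [0,0,20,0,-0.06],
  [0,0,0,0,-0.06],
  [0,0,0,0,-0.06],
])

```text
clock: 25.42
tool_pos: [0.5217, -0.0119, 0.0597]
orientation: [[0.983, 0.183, -0.002], [0.183, -0.983, 0.0], [-0.002, -0.001, -1.0]]
force: [-0.2, -0.9, -2.9]
gripper_width: 0.0457
grip_force: 33.1
```

```bash
python3 dm.py j 0.0 0.08 0.031 -79.9; python3 - <<'E'
from h import *
c=capture("scene"); a=cv2.resize(c["img"][140:240,170:320,::-1],None,fx=4,fy=4)
c=capture("top"); b=cv2.resize(c["img"][160:260,280:400,::-1],None,fx=4,fy=4)
cv2.imwrite("pics/d1.png",np.hstack([a,b])[:, :1080][:, :]) 
cv2.imwrite("pics/d1.png",cv2.resize(np.hstack([a,b]),(800,296)))
E
```

```text
w [ 0.5204 -0.0128]
{'twist': np.float64(0.45), 'dx': np.float64(-1.4), 'dy': np.float64(0.6), 'dz': np.float64(28.7), 'q1': np.float64(-6.4), 'q6': np.float64(73.0), 'tcp': [0.5217, -0.0119, 0.0597], 'yaw': np.float64(-79.45), 't': 25.4167, 'F': [-0.2, -0.9, -2.9], 'w': 0.0457, 'g': 33.1}
```

View pics/d1.png

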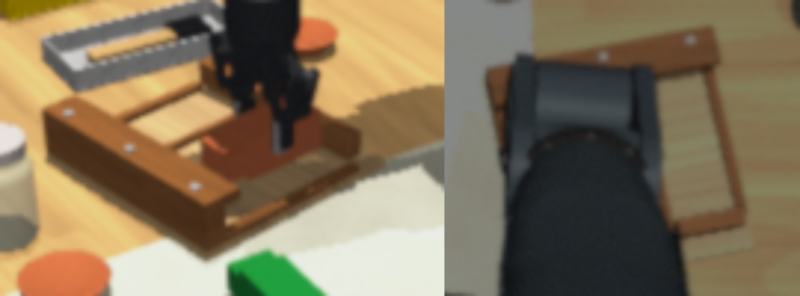

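Scene crop: stem B hangs over the left lane with its stepped tongue (213,145) towards the stop. Lower.

Request:
carry_out([
  [0,0,8,0.4,-0.06],
  [0,0,8,0,-0.06],
  [0,0,6,0,-0.06],
  [0,0,4,0,-0.06],
  [0,0,2,0,-0.06],
  [0,0,0,0,-0.06],
])

```text
clock: 26.02
tool_pos: [0.5222, -0.0122, 0.0317]
orientation: [[0.985, 0.174, -0.001], [0.174, -0.985, 0.0], [-0.001, -0.0, -1.0]]
force: [0.2, -1.7, -3.0]
gripper_width: 0.0458
grip_force: 33.1
```

Request:
carry_out([
  [0,0,1,0,-0.06],
  [0,0,0.5,0,-0.06],
  [0,0,0,0,-0.12],
  [0,0,0,0,-0.25],
  [0,0,0,0,-0.25],
  [0,0,0,0,-0.25],
  [0,0,0,0,-0.25],
  [0,0,-10,0,-0.25],
  [0,0,-20,0,-0.25],
  [0,0,-35,0,-0.25],
  [0,0,-35,0,-0.25],
  [0,0,-30,0,-0.25],
  [0,0,0,-6.6,1],
  [0,0,0,-6.6,1],
  [0,0,0,-6.6,1],
  [0,0,0,-6.6,1],
  [0,0,0,-6.6,1],
  [0,0,0,-6.6,1],
  [0,0,0,-6.6,1],
  [0,0,0,-6.6,1],
])

```text
clock: 27.68
tool_pos: [0.5224, -0.0122, 0.1616]
orientation: [[0.452, 0.892, 0.0], [0.892, -0.452, -0.0], [0.0, 0.0, -1.0]]
force: [-0.2, 0.2, -1.0]
gripper_width: 0.0001
grip_force: 0.0
```

Request:
carry_out([
  [0,0,0,-6.6,1],
  [0,0,0,-6.6,1],
  [0,0,0,-6.6,1],
  [0,0,0,-6.6,1],
  [0,0,0,0,1],
])

```text
clock: 28.1
tool_pos: [0.5224, -0.0122, 0.1615]
orientation: [[0.009, 1.0, 0.001], [1.0, -0.009, -0.0], [-0.0, 0.001, -1.0]]
force: [0.8, -0.2, 0.3]
gripper_width: 0.0001
grip_force: 0.0
```

```bash
python3 dm.py .6145 .391 .09 -1.1;python3 stems.py
```

```text
{'twist': np.float64(0.6), 'dx': np.float64(404.9), 'dy': np.float64(84.3), 'dz': np.float64(71.5), 'q1': np.float64(-6.4), 'q6': np.float64(-5.9), 'tcp': [0.5224, -0.0122, 0.1615], 'yaw': np.float64(-0.5), 't': 28.1, 'F': [0.8, -0.2, 0.3], 'w': 0.0001, 'g': 0.0}
top (0.87, [213.0, 205.0], 566, 332, 118, 50, -85.3)
scene (0.81, [262.0, 196.0], 520, 5, 197, 127, 20.5)
scene (0.65, [317.0, 262.0], 588, 354, 147, 80, -85.1)
```

Stem A was knocked aside, now at (566,332 mm), yaw 94.7°. Feel its +y end there.

```bash
python3 dm.py .5635 .382 .09 4.7
```

```text
{'twist': np.float64(-5.69), 'dx': np.float64(389.5), 'dy': np.float64(73.3), 'dz': np.float64(71.1), 'q1': np.float64(-6.4), 'q6': np.float64(-5.5), 'tcp': [0.5224, -0.0122, 0.1611], 'yaw': np.float64(-0.99), 't': 28.3, 'F': [-0.4, -0.7, -0.9], 'w': -0.0002, 'g': 0.0}
```

Request:
carry_out([
  [0,0,0,-5.7,1],
  [0,0,0,0,1],
  [35.4,6.7,0,0,1],
  [35.4,6.7,0,0,1],
  [35.4,6.7,0,0,1],
  [35.4,6.7,0,0,1],
  [35.4,6.7,0,0,1],
  [35.4,6.7,0,0,1],
  [35.4,6.7,0,0,1],
  [35.4,6.7,0,0,1],
  [35.4,6.7,0,0,1],
  [35.4,6.7,0,0,1],
  [35.4,6.7,0,0,1],
  [0,0,20,0,1],
  [0,0,25,0,1],
  [0,0,25,0,1],
  [0,0,20,0,1],
  [0,0,15,0,1],
  [0,0,5,0,1],
  [0,0,0,0,1],
])

```text
clock: 29.97
tool_pos: [0.5622, 0.3818, 0.0498]
orientation: [[-0.084, 0.997, -0.002], [0.997, 0.084, -0.001], [-0.001, -0.002, -1.0]]
force: [-0.1, -0.1, 0.0]
gripper_width: 0.0001
grip_force: 0.0
```

Request:
carry_out([
  [0,0,2,0,1],
  [0,0,2,0,1],
  [0,0,2,0,1],
  [0,0,2,0,1],
  [0,0,1,0,1],
  [0,0,0,0,1],
])

```text
clock: 30.47
tool_pos: [0.563, 0.3825, 0.0425]
orientation: [[-0.085, 0.996, 0.001], [0.996, 0.085, 0.001], [0.001, 0.001, -1.0]]
force: [1.0, 2.4, 1.8]
gripper_width: -0.0001
grip_force: 1.3
```

Request:
carry_out([
  [0,0,1,0,1],
  [0,0,1,0,1],
  [0,0,1,0,1],
  [0,0,1,0,1],
  [0,0,0,0,1],
])

```text
clock: 30.88
tool_pos: [0.5627, 0.3824, 0.0381]
orientation: [[-0.085, 0.996, 0.0], [0.996, 0.085, 0.001], [0.0, 0.0, -1.0]]
force: [-0.9, 3.7, 5.6]
gripper_width: 0.0002
grip_force: 4.4
```

```bash
python3 dm.py .5675 .332 .10 4.7
```

```text
{'twist': np.float64(0.2), 'dx': np.float64(-50.6), 'dy': np.float64(0.7), 'dz': np.float64(-61.9), 'q1': np.float64(30.3), 'q6': np.float64(25.4), 'tcp': [0.5627, 0.3824, 0.0381], 'yaw': np.float64(4.9), 't': 30.8833, 'F': [-0.9, 3.7, 5.6], 'w': 0.0002, 'g': 4.4}
```

Tongue at A's +y end (contact at 38 mm). Same soft grip at its centre.

Request:
carry_out([
  [0,0,-20,0,1],
  [0,0,-30,0,1],
  [0,0,-20,0,-1],
  [-25,0.5,0,0,-1],
  [-26,0.5,0,0,-1],
  [0,0,0,0,-1],
  [0,0,0,0,-1],
  [0,0,0,0,-1],
  [0,0,0,0,-1],
  [0,0,20,0,-1],
  [0,0,25,0,-1],
  [0,0,25,0,-1],
  [0,0,15,0,-1],
  [0,0,4,0,-1],
  [0,0,0,0,-1],
  [0,0,0,0,-0.4],
  [0,0,0,0,-0.2],
  [0,0,0,0,-0.2],
  [0,0,0,0,-0.2],
  [0,0,0,0,-0.2],
])

```text
clock: 32.55
tool_pos: [0.5682, 0.3315, 0.0195]
orientation: [[-0.085, 0.996, 0.001], [0.996, 0.085, 0.0], [0.0, 0.001, -1.0]]
force: [-0.3, -0.0, 0.3]
gripper_width: 0.0511
grip_force: 0.0
```

Request:
carry_out([
  [0,0,0,0,-0.15],
  [0,0,0,0,-0.1],
  [0,0,0,0,-0.08],
  [0,0,0,0,-0.07],
  [0,0,0,0,-0.06],
  [0,0,0,0,-0.06],
  [0,0,0,0,-0.06],
  [0,0,0,0,-0.06],
])

```text
clock: 33.22
tool_pos: [0.5683, 0.3314, 0.0192]
orientation: [[-0.085, 0.996, 0.001], [0.996, 0.085, 0.0], [0.0, 0.001, -1.0]]
force: [0.7, -1.0, 5.0]
gripper_width: 0.0457
grip_force: 22.5
```

Request:
carry_out([
  [0,0,-8,0,-0.06],
  [0,0,-20,0,-0.06],
  [0,0,-25,0,-0.06],
  [0,0,-25,0,-0.06],
  [0,0,-25,0,-0.06],
  [0,0,-20,0,-0.06],
  [0,0,0,0,-0.06],
  [0,0,0,7.05,-0.06],
  [0,0,0,7.05,-0.06],
  [0,0,0,7.05,-0.06],
  [0,0,0,7.05,-0.06],
  [0,0,0,7.05,-0.06],
  [0,0,0,7.05,-0.06],
  [0,0,0,7.05,-0.06],
  [0,0,0,7.05,-0.06],
  [0,0,0,7.05,-0.06],
  [0,0,0,7.05,-0.06],
  [0,0,0,7.05,-0.06],
  [0,0,0,7.05,-0.06],
  [0,0,0,0,-0.06],
])

```text
clock: 34.88
tool_pos: [0.5671, 0.331, 0.1401]
orientation: [[0.985, 0.173, -0.003], [0.173, -0.985, -0.001], [-0.003, 0.001, -1.0]]
force: [0.2, -0.8, -3.1]
gripper_width: 0.0457
grip_force: 22.5
```

```bash
python3 dm.py j 0.0 -0.08 0.12 -79.9; python3 stems.py
```

```text
w [ 0.5486 -0.1702]
{'twist': np.float64(-0.13), 'dx': np.float64(-106.1), 'dy': np.float64(490.2), 'dz': np.float64(20.1), 'q1': np.float64(26.2), 'q6': np.float64(106.2), 'tcp': [0.5671, 0.331, 0.1401], 'yaw': np.float64(-80.03), 't': 34.8833, 'F': [0.2, -0.8, -3.1], 'w': 0.0457, 'g': 22.5}
top (0.6, [317.0, 218.0], 531, -18, 132, 61, 7.1)
scene (0.73, [261.0, 196.0], 520, 4, 199, 122, 22.9)
scene (0.63, [314.0, 225.0], 483, 222, 165, 100, 11.7)
```

Request:
carry_out([
  [-7.6,35,0,0,-0.06],
  [-7.6,35,0,0,-0.06],
  [-7.6,35,0,0,-0.06],
  [-7.6,35,0,0,-0.06],
  [-7.6,35,0,0,-0.06],
  [-7.6,35,0,0,-0.06],
  [-7.6,35,0,0,-0.06],
  [-7.6,35,0,0,-0.06],
  [-7.6,35,0,0,-0.06],
  [-7.6,35,0,0,-0.06],
  [-7.6,35,0,0,-0.06],
  [-7.6,35,0,0,-0.06],
  [-7.6,35,0,0,-0.06],
  [-7.3,35,0,0,-0.06],
  [0,0,0,0,-0.06],
  [0,0,0,0,-0.06],
])

```text
clock: 36.42
tool_pos: [0.5508, -0.1714, 0.1416]
orientation: [[0.984, 0.178, -0.0], [0.178, -0.984, 0.0], [-0.0, -0.0, -1.0]]
force: [0.0, 0.6, -3.1]
gripper_width: 0.0459
grip_force: 22.8
```

```bash
python3 dm.py j 0.0 -0.08 0.032 -79.9; python3 stems.py
```

```text
w [ 0.5486 -0.1702]
{'twist': np.float64(0.17), 'dx': np.float64(-2.0), 'dy': np.float64(-1.5), 'dz': np.float64(109.6), 'q1': np.float64(-21.9), 'q6': np.float64(57.8), 'tcp': [0.5508, -0.1714, 0.1416], 'yaw': np.float64(-79.73), 't': 36.4167, 'F': [0.0, 0.6, -3.1], 'w': 0.0459, 'g': 22.8}
top (0.77, [316.0, 215.0], 528, -18, 130, 62, 7.2)
scene (0.76, [260.0, 195.0], 521, 7, 197, 128, 20.5)
scene (0.66, [219.0, 148.0], 462, -352, 195, 139, 56.5)
```

Request:
carry_out([
  [-1.5,-1.5,15,0,-0.06],
  [0,0,20,0,-0.06],
  [0,0,20,0,-0.06],
  [0,0,20,0,-0.06],
  [0,0,12,0,-0.06],
  [0,0,8,0,-0.06],
  [0,0,6,0,-0.06],
  [0,0,4,0,-0.06],
  [0,0,2,0,-0.06],
  [0,0,1,0,-0.06],
  [0,0,0,0,-0.06],
])

```text
clock: 37.53
tool_pos: [0.5497, -0.1686, 0.0342]
orientation: [[0.984, 0.179, 0.001], [0.179, -0.984, -0.0], [0.001, 0.0, -1.0]]
force: [0.3, 0.2, -1.9]
gripper_width: 0.0457
grip_force: 22.8
```

Request:
carry_out([
  [0,0,1,0,-0.06],
  [0,0,1,0,-0.06],
  [0,0,0,0,-0.12],
  [0,0,0,0,-0.25],
  [0,0,0,0,-0.25],
  [0,0,0,0,-0.25],
  [0,0,0,0,-0.25],
  [0,0,-10,0,-0.25],
  [0,0,-20,0,-0.25],
  [0,0,-35,0,-0.25],
  [0,0,-35,0,-0.25],
  [0,0,-30,0,-0.25],
  [-30,0,0,-6.8,0],
  [-35,0,0,-6.8,0],
  [-35,0,0,-6.8,0],
  [0,0,0,-6.8,0],
  [0,0,0,-6.8,0],
  [0,0,0,-6.8,0],
  [0,0,0,-6.8,0],
  [0,0,0,-6.8,0],
])

```text
clock: 39.2
tool_pos: [0.4544, -0.1985, 0.1626]
orientation: [[0.422, 0.906, 0.001], [0.906, -0.422, -0.0], [-0.0, 0.001, -1.0]]
force: [-0.3, 0.1, -0.6]
gripper_width: 0.0426
grip_force: 0.0
```

Request:
carry_out([
  [0,0,0,-7.1,0],
  [0,0,0,-7.1,0],
  [0,0,0,-7.1,0],
  [0,0,0,-7.1,0],
  [0,0,0,-7.1,0],
  [0,0,0,0,0],
])

```text
clock: 39.7
tool_pos: [0.4545, -0.1984, 0.1625]
orientation: [[-0.183, 0.983, 0.001], [0.983, 0.183, -0.0], [-0.0, 0.001, -1.0]]
force: [-1.2, 0.4, -0.1]
gripper_width: 0.0428
grip_force: 0.0
```

```bash
python3 dm.py .4464 -.1067 .065 10.1; python3 - <<'E'
from h import *
c=capture("scene"); a=cv2.resize(c["img"][140:240,170:320,::-1],None,fx=4,fy=4)
c=capture("top"); b=cv2.resize(c["img"][160:260,280:400,::-1],None,fx=4,fy=4)
cv2.imwrite("pics/d2.png",cv2.resize(np.hstack([a,b]),(800,296),interpolation=cv2.INTER_AREA))
E
python3 stems.py
```

```text
{'twist': np.float64(0.43), 'dx': np.float64(91.7), 'dy': np.float64(8.1), 'dz': np.float64(97.5), 'q1': np.float64(-29.0), 'q6': np.float64(-39.5), 'tcp': [0.4545, -0.1984, 0.1625], 'yaw': np.float64(10.53), 't': 39.7, 'F': [-1.2, 0.4, -0.1], 'w': 0.0428, 'g': 0.0}
top (0.88, [361.0, 204.0], 556, -173, 134, 65, 10.6)
top (0.77, [318.0, 215.0], 524, -18, 136, 62, 9.0)
scene (0.95, [259.0, 197.0], 520, 4, 193, 124, 20.5)
scene (0.86, [227.0, 176.0], 547, -148, 172, 129, 12.7)
```

View pics/d2.png

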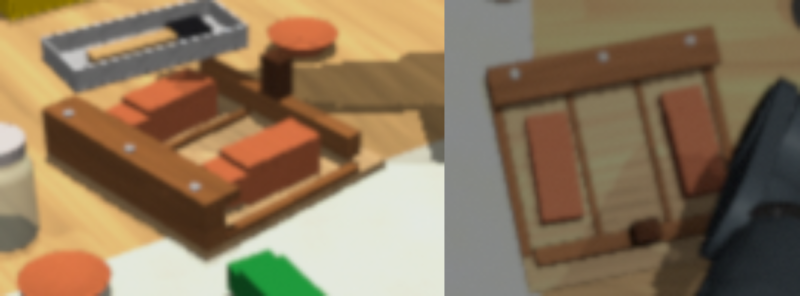

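Both stems lie in the outer lanes with stepped tongues toward the stop (scene crop (130,115), (210,190)); brush in tray. Now grasp the clamp handle.

Request:
carry_out([
  [0,0,0,0.4,0],
  [23,2,0,0,0],
  [23,2,0,0,0],
  [23,2,0,0,0],
  [22.5,2,0,0,0],
  [0,0,0,0,0],
  [0,0,20,0,0],
  [0,0,25,0,0],
  [0,0,25,0,0],
  [0,0,20,0,0],
  [0,0,7,0,0],
  [0,0,0,0,0],
  [0,0,0,0,0.44],
  [0,0,0,0,0.48],
  [0,0,0,0,0.48],
  [0,0,0,0,0.48],
  [0,0,0,0,0.48],
])

```text
clock: 41.42
tool_pos: [0.4474, -0.1072, 0.0659]
orientation: [[-0.171, 0.985, 0.002], [0.985, 0.171, -0.001], [-0.001, 0.002, -1.0]]
force: [-1.0, -0.9, 7.7]
gripper_width: 0.0234
grip_force: 55.2
```

```bash
python3 dm.py .4464 -.1067 .065 10.1; python3 - <<'E'
from h import *
from scipy import ndimage
c=capture("top"); im=c["img"].astype(float)
print(im[200:206,316:322].mean((0,1)), im[182,330:340].mean(0))
g=(im[...,0]>1.55*im[...,1])&(im[...,0]>60)
g[:, :300]=0; g[:,400:]=0; g[:150]=0; g[250:]=0
l,n=ndimage.label(ndimage.binary_opening(g))
for i in range(1,n+1):
    P=np.argwhere(l==i)[:,::-1]
    if len(P)<100: continue
    W=np.array([p2w(c,u,v,.058)[:2] for u,v in P]); m=W.mean(0); e=np.linalg.svd(W-m)[2][0] if len(W)<1500 else 0
    print(len(P),m.round(3),np.degrees(np.arctan(e[1]/e[0])).round(1),(R2(.1771).T@(m-[.5345,-.0915])).round(4))
E
```

```text
{'twist': np.float64(-0.28), 'dx': np.float64(0.6), 'dy': np.float64(-0.9), 'dz': np.float64(0.9), 'q1': np.float64(-19.3), 'q6': np.float64(-29.1), 'tcp': [0.4474, -0.1072, 0.0659], 'yaw': np.float64(9.82), 't': 41.4167, 'F': [-1.0, -0.9, 7.7], 'w': 0.0234, 'g': 55.2}
[128.52777778  79.30555556  55.77777778] [101.6  68.7  44. ]
239 [ 0.577 -0.163] 31.9 [ 0.0289 -0.0776]
476 [ 0.521 -0.012] 7.6 [0.0008 0.0807]
```

Request:
carry_out([
  [0,2,0,0,0.48],
  [0,2.5,0,0,0.48],
  [0,2.5,0,0,0.48],
  [0,2.5,0,0,0.48],
  [0,2.5,0,0,0.48],
  [0,2,0,0,0.48],
  [0,2,0,0,0.48],
  [0,2,0,0,0.48],
  [0,2,0,0,0.48],
  [0,2,0,0,0.48],
  [0,2,0,0,0.48],
  [0,2,0,0,0.48],
  [0,2,0,0,0.48],
  [0,2,0,0,0.48],
  [0,2,0,0,0.48],
  [0,2,0,0,0.48],
  [0,2,0,0,0.48],
  [0,2,0,0,0.48],
  [0,2,0,0,0.48],
  [0,0,0,0,0.48],
])

```text
clock: 43.13
tool_pos: [0.4862, -0.1001, 0.0659]
orientation: [[-0.171, 0.985, 0.0], [0.985, 0.171, -0.0], [-0.0, 0.0, -1.0]]
force: [-5.4, -0.1, 10.9]
gripper_width: 0.0234
grip_force: 55.8
```

Request:
carry_out([
  [0,1.5,0,0,0.48],
  [0,1.5,0,0,0.48],
  [0,1.5,0,0,0.48],
  [0,1.5,0,0,0.48],
  [0,1.5,0,0,0.48],
  [0,1.5,0,0,0.48],
  [0,1,0,0,0.48],
  [0,1,0,0,0.48],
  [0,1,0,0,0.48],
  [0,1,0,0,0.48],
  [0,0,0,0,0.48],
])

```text
clock: 44.05
tool_pos: [0.499, -0.0978, 0.0659]
orientation: [[-0.171, 0.985, 0.0], [0.985, 0.171, -0.0], [-0.0, 0.0, -1.0]]
force: [-5.3, 1.2, 9.4]
gripper_width: 0.0233
grip_force: 55.7
```

```bash
python3 - <<'E'
from h import *
s=get_state(); d=s["tool_pos"][:2]-np.array([.4474,-.1072]); print(np.array(d)@[.9845,.176],s["force"],s["gripper_width"],s["grip_force"])
c=capture("scene"); a=cv2.resize(c["img"][140:240,170:320,::-1],None,fx=4,fy=4)
c=capture("top"); b=cv2.resize(c["img"][160:260,280:400,::-1],None,fx=4,fy=4)
cv2.imwrite("pics/d3.png",cv2.resize(np.hstack([a,b]),(800,296),interpolation=cv2.INTER_AREA))
E
```

```text
0.05240114059652255 [-5.32965055  1.20864086  9.42175245] 0.023297718937188627 55.73004126548767
```

View pics/d3.png

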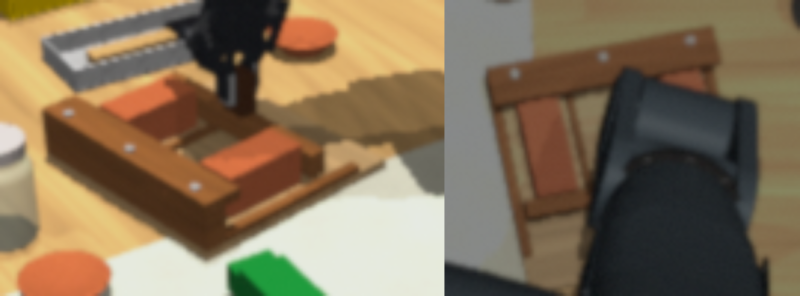

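Both tongues slide under the lip, force 5 N. Continue slowly.

Request:
carry_out([
  [0,1,0,0,0.48],
  [0,1,0,0,0.48],
  [0,1,0,0,0.48],
  [0,1,0,0,0.48],
  [0,1,0,0,0.48],
  [0,0.5,0,0,0.48],
  [0,0,0,0,0.48],
])

```text
clock: 44.73
tool_pos: [0.5043, -0.0969, 0.0659]
orientation: [[-0.171, 0.985, 0.0], [0.985, 0.171, -0.0], [-0.0, -0.0, -1.0]]
force: [-5.2, 0.2, 9.7]
gripper_width: 0.0237
grip_force: 55.8
```

Request:
carry_out([
  [0,0.5,0,0,0.48],
  [0,0.5,0,0,0.48],
  [0,0,0,0,0.48],
  [0,0,0,0,0.48],
])

```text
clock: 45.07
tool_pos: [0.5052, -0.0967, 0.0659]
orientation: [[-0.171, 0.985, -0.0], [0.985, 0.171, -0.0], [-0.0, -0.0, -1.0]]
force: [-5.9, 1.3, 10.6]
gripper_width: 0.0233
grip_force: 55.8
```

Request:
carry_out([
  [0,0.5,0,0,0.48],
  [0,0.5,0,0,0.48],
  [0,0.5,0,0,0.48],
  [0,0,0,0,0.48],
  [0,0,0,0,0.48],
])

```text
clock: 45.48
tool_pos: [0.5057, -0.0966, 0.0659]
orientation: [[-0.171, 0.985, -0.002], [0.985, 0.171, -0.0], [0.0, -0.002, -1.0]]
force: [-12.6, -1.7, 15.7]
gripper_width: 0.0237
grip_force: 56.4
```

Request:
carry_out([
  [0,0.5,0,0,0.48],
  [0,0.5,0,0,0.48],
  [0,0,0,0,0.48],
  [0,0,0,0,0.48],
])

```text
clock: 45.82
tool_pos: [0.5057, -0.0966, 0.0659]
orientation: [[-0.171, 0.985, -0.004], [0.985, 0.171, -0.0], [0.001, -0.004, -1.0]]
force: [-19.8, -4.6, 21.4]
gripper_width: 0.0234
grip_force: 57.1
```

Home: bar stops at ~59.5 mm, 20 N. Relieve, let go, retreat and check.

Request:
carry_out([
  [0,-1,0,0,0.48],
  [0,-0.8,0,0,0.48],
  [0,0,0,0,0.4],
  [0,0,0,0,0.2],
  [0,0,0,0,0.0],
  [0,0,0,0,0.0],
  [0,0,0,0,0.0],
  [0,0,-15,0,0.0],
  [0,0,-25,0,0.0],
  [0,0,-35,0,0.0],
  [0,0,-35,0,0.0],
  [0,-30,0,0,0.0],
  [0,-35,0,0,0.0],
  [-35,-30,0,0,0.0],
  [-35,-30,0,0,0.0],
  [-35,0,0,0,0.0],
  [-35,0,0,0,0.0],
  [-35,0,0,0,0.0],
  [0,0,0,0,0.0],
  [0,0,0,0,0.0],
])

```text
clock: 47.48
tool_pos: [0.4171, -0.2839, 0.1745]
orientation: [[-0.168, 0.986, -0.0], [0.986, 0.168, 0.0], [0.0, -0.0, -1.0]]
force: [-0.3, 0.3, -0.4]
gripper_width: 0.0427
grip_force: 0.0
```

```bash
python3 - <<'E'
from h import *
c=capture("scene"); a=cv2.resize(c["img"][140:240,170:320,::-1],None,fx=4,fy=4,interpolation=cv2.INTER_CUBIC)
c=capture("top"); b=cv2.resize(c["img"][160:260,280:400,::-1],None,fx=4,fy=4,interpolation=cv2.INTER_CUBIC)
cv2.imwrite("pics/d4.png",cv2.resize(np.hstack([a,b]),(800,296),interpolation=cv2.INTER_AREA))
E
python3 stems.py
```

```text
top (0.79, [362.0, 197.0], 582, -165, 124, 72, 9.7)
top (0.69, [313.0, 206.0], 555, -7, 128, 73, 12.6)
top (0.33, [301.0, 152.0], 762, 35, 82, 81, -1.2)
scene (0.88, [257.0, 200.0], 554, 6, 191, 110, 56.0)
scene (0.74, [221.0, 177.0], 565, -144, 135, 135, 11.4)
```

View pics/d4.png

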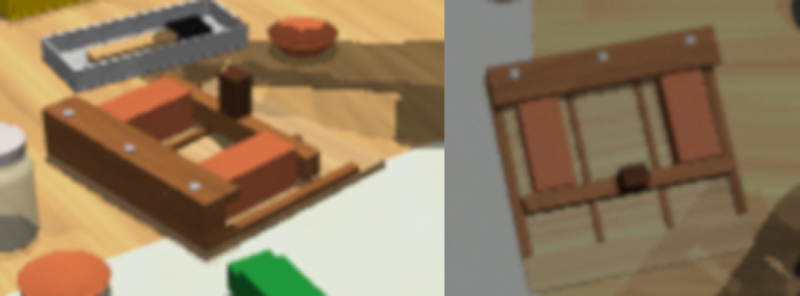

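Both stems touch the bar and run under the lip, straight; brush in tray; arm clear. Hand in.

```bash
python3 -c "
from rig import *
print(job_done())"
```

```text
the job is handed in; nothing more can be done
None
```

The job is handed in, but the interface gave no verdict. In the last pictures the brush is in the tool tray, and both stems (only two were on the table) lie straight in the outer lanes with tongues under the lip. The clamp bar is closed on them at about 59 mm and released.

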